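# Dock the preamplifier box against its fence and detector head

### The arm

A 6-joint arm with a two-finger parallel gripper is mounted at the origin on the work surface. World frame = base frame: x ahead of the robot, y to its left, z up, the work surface at z = 0. Lengths are in m, angles in rad, forces in N, time in s.
With the tool pointing down it reaches from about 0.35 to 0.875 m from the base axis. Payload 4.2 kg.
Tool frame: the origin (TCP) lies at the very end of the fingers, on their centre line; the grasp point (between the pads) lies r.grip_point_offset behind it (r.grip_point_offset is the distance from the TCP to the grasp point, in m); z points along the fingers, y is the line along which they close (so a half turn about z gives the same grasp; the last joint's range is limited). The gripper opens to 87 mm and grips with 3 to 60 N. Pads are 19 mm wide; open, the fingers measure 117 mm over their backs; the gripper's body (75 mm by 190 mm) begins 51 mm behind the grasp point.
Start: joints at [1.542, 0.385, 0.008, 0, -1.194, -0.259], TCP at [0.177, 0.599, 0.223] pointing down, gripper open.
Joint ranges: [-3.14, 3.14], [-1.21, 2.06], [-1.07, 1.41], [-3.16, 2.05], [-2.99, -0.16], [-3.1, 3.1]. Speed limits (rad/s): [2.79, 2.79, 3.14, 3.14, 3.14, 3.14].

### API

Orientations are given as a rotation vector (axis times angle).
In Python, from bench import r gives the robot as it stands.
- The arm moves only by the tool jog_arm, never from a script. Its argument "moves" is a list of rows, each a list of 5 numbers: the shift along the world's x, y, z in cm, then the turn about the world's z in degrees, then the opening, from -1 (shut) to 1 (fully open). In form: [[x, y, z, twist, grip], ...]. A call has 1 to 12 rows; each row shifts and turns the commanded pose from where the row before left it; what a row does not reach is not made up. A row lasts 1/8 s, in which the tool goes at most 62.5 mm and 10.7 degrees, less where a joint would pass 70% of its speed; a pose out of reach is approached as far as the arm can. A call with a gripper value outside its range is refused whole. The fingers move at their own pace and stop on an object; "newtons" is the grip in N (left out, the last holds). Time passes only in rows, so rows that do not move let the fingers close. It gives the time, the measured TCP pose, the force, the opening and the grip force at its end, in the units of the state.
- r.get_state(): the state, without advancing time (a new reading comes with each control period).
- r.grab_frame(name): name is "scene" or "side" or "wrist"; returns a dict with "img" (480x640x3 uint8, red, green, blue), "z_map" (480x640 float32, m along the optical axis (not along the pixel's ray), 0 where there is no reading), "camera_matrix" (3x3 intrinsics, pixels), "R" (3x3) and "t" (3): a world point X has camera coordinates R X + t. Camera axes: x right, y down, z forward; pixel columns grow to the right and rows downward; lengths in m; the calibration is good to about 2 mm. A picture is of the moment at which its call begins.
- r.sign_off(): hands the job in; it is judged then, once.
Trained networks look in a picture, given as the dict that the camera call returned (one of the last four; its "shot" number tells which), for a name from the list of things; names that differ only in an ending like _2 or _b are one class to them, and where a whole thing is asked for, a point or a joint stands for the part that bears it (a point fixed in the world has none). Each returns a list of dicts, best first, with "score" (0 to 1); they miss things now and then, are a little off and sometimes report something else, mostly with a low value. They report only what shows in the picture. A call takes as long as a camera call.
- r.recognise(picture, target): "bbox" ([left, top, width, height] in pixels, round what is visible of it).
- r.regions_of(picture, target): "mask" (480x640 bool, what is visible of it) and "bbox" ([left, top, width, height] in pixels, round what is visible of it).
The state is a dict: "time": time; "joint_positions": joint angles; "qd": joint speeds; "joint_torque": joint torques, N m; "ee_pos": TCP position; "orientation": TCP orientation; "contact_force": force on the tool from outside, world axes, zero at the start; "ft_torque": the same for the moment, N m; "width": opening from 0.0 (shut) to 1.0 (fully open); "finger_force": force on a finger pad.
Only numpy, scipy, OpenCV 4.12 (cv2) and the standard library are available. Lean on these libraries where they do the work, as an engineer would, in place of code of your own. Each camera call takes 0.05 s, during which the arm holds its last target. There are 200 camera calls.

### The job

Push the yellow amplifier box along the bench until its long side lies flush against the low aluminium fence and its end is right up against the blue detector head, in the corner they form. Only push it with the fingers: do not lift or tip it, leave the other loose things where they are, and let go of it at the end.

Things in the scene. Friction and masses are not known exactly. Their poses are not given: they have to be found in the camera images.
- amplifier: Loose yellow metal amplifier box, about 0.4 kg, 100 (x) x 120 (y) x 45 mm tall, plain upright sides, too wide to grip. Origin at the centre of its underside. It starts on the robot's side of the fence, its x axis within about 20 degrees of the fence's x, the middle of its far side 55 to 80 mm short of the fence, and between the two end pieces along the fence.
- fence: Low aluminium angle screwed to the bench; does not move. 420 mm long (y) and 30 mm high (z), 8 mm thick. Origin on the bench at the middle of its flat stop face, the face towards the robot; x points square through the fence away from the robot, y along it. The bench in front of the face is at negative x. Its place and yaw on the bench vary (within about 12 degrees of square to the robot).
- detector: Blue detector head with a steel and copper stub on top, screwed to the bench against the fence face near one end of the fence (either end); does not move. Its block is 60 (x) x 40 (y) x 45 mm tall, 67 mm with the stub. Origin at the centre of its underside, 30 mm in front of the fence face and about 190 mm from the fence's middle; axes parallel to the fence's. Its inner face, 20 mm from its origin along y towards the fence's middle, is the end stop for the amplifier.
- clamp: Black clamp block screwed to the bench against the fence face near the other end of the fence; does not move and is not the goal. 60 (x) x 40 (y) x 25 mm tall with a steel screw head on top, 30 mm high in all. Origin at the centre of its underside; axes parallel to the fence's.
- multimeter: Loose orange hand-held multimeter lying on its back, 185 (x) x 90 (y) x 40 mm, origin at the centre of its underside. Bystander, to be left alone.
- screwdriver: Loose screwdriver lying along its x axis, about 200 mm long. Bystander, to be left alone.
- flange: Loose round steel blank flange, 70 mm across and 12 mm thick, lying flat; origin at the centre of its underside. Bystander, to be left alone.
- jar: Loose small closed jar, 48 mm across and 60 mm tall, standing to the left of the work; origin at the centre of its underside. Bystander, to be left alone.

How it is judged:
By the outcome, as a careful person would: the job done as asked, in the order asked, and still so for the second after the job is handed in, with the robot touching nothing.
It also fails if it takes over 53 s, if anything falls off the work surface, if the arm or the gripper's body presses on something with over 40 N, if the wrist force passes 120 N, or if a joint passes its speed limit or range.

## Working session

There is one attempt and no reset: what is moved stays moved. The work goes in short steps, Python scripts to look and compute and a tool call to move; the robot and the scene stay as the last step left them, time stands still between calls to the robot, and variables do not carry over. Pictures are saved under pics/ and viewed, at most 10 in all, crops included, and the job is handed in when it is done.

Besides the shell and the picture viewer there is one more tool, called after "Emit:" in YAML: its name, and indented under it one key for each argument. jog_arm: Moves the arm, as the interface text tells. Its arguments: {"type":"object","properties":{"moves":{"type":"array"},"newtons":{"type":"number"}},"required":["moves"]}

```bash
mkdir -p pics; cat > h.py <<'E'
import numpy as np, cv2
from bench import r
def cloud(f):
    z=f["z_map"]; K=f["camera_matrix"]; v,u=np.mgrid[:480,:640]
    P=np.stack([(u-K[0,2])/K[0,0]*z,(v-K[1,2])/K[1,1]*z,z],-1)
    return (P-f["t"])@f["R"]   # R^T (P-t)
def rect(P):  # min area rect of xy in mm
    (c,s,a)=cv2.minAreaRect((P[:,:2]*1000).astype(np.float32)); return np.round(c,1),np.round(s,1),round(a,2)
def look(cam,names,save=None):
    f=r.grab_frame(cam); C=cloud(f); out={}
    if save: cv2.imwrite(save,f["img"][...,::-1])
    for n in names:
        L=r.regions_of(f,n)
        if not L: print(n,"none"); continue
        m=cv2.erode(L[0]["mask"].astype(np.uint8),np.ones((3,3)))>0
        P=C[m&(f["z_map"]>0)]; out[n]=P
        if len(P)<10: print(n,"few"); continue
        h=np.percentile(P[:,2],95); T=P[P[:,2]>h-.006]
        print(cam,n,round(L[0]["score"],2),L[0]["bbox"],"h",round(h,3),len(T),rect(T))
    return f,C,out
E
python3 - <<'E'
from h import *
N=["amplifier","fence","detector","clamp","multimeter","screwdriver","flange","jar"]
look("scene",N,"pics/a.png"); look("side",N[:4],"pics/b.png")
print(r.get_state())
E
```

```text
scene amplifier 0.78 [266.1, 219.1, 67.7, 58.1] h 0.049 1718 (array([523.4, -52.1]), array([100.1, 117.9]), 19.4)
scene fence 0.8 [204.5, 231.6, 136.0, 125.4] h 0.031 404 (array([647.2, -24.6]), array([  7.8, 407.2]), 2.65)
scene detector 0.93 [324.7, 311.2, 33.6, 30.9] h 0.068 106 (array([603.7, 157.9]), array([23.7, 22.3]), 49.18)
scene clamp 0.7 [208.1, 216.0, 29.3, 27.7] h 0.031 216 (array([ 622.4, -222. ]), array([53.6, 38.2]), 3.62)
scene multimeter 0.55 [474.7, 294.4, 63.9, 94.0] h 0.046 2526 (array([377.5, 414.1]), array([176.1,  84.3]), 22.29)
scene screwdriver 0.7 [239.0, 125.1, 53.6, 37.2] h 0.028 122 (array([ 297.7, -377. ]), array([95.1, 17.8]), 1.92)
scene flange 0.58 [183.8, 165.4, 30.3, 18.1] h 0.016 310 (array([ 541.1, -419.7]), array([67.1, 58.9]), 86.73)
scene jar 0.58 [436.0, 365.9, 34.8, 35.7] h 0.062 353 (array([537.6, 393.7]), array([39.8, 37.9]), 6.69)
side amplifier 0.69 [287.4, 230.1, 62.5, 56.1] h 0.046 1167 (array([515.7, -56.9]), array([ 96.6, 120.1]), 19.56)
side fence 0.88 [327.5, 201.8, 80.4, 96.8] h 0.029 375 (array([642.1, -52.7]), array([ 12.5, 372.
[... 242 characters left out ...]
'joint_positions': array([ 1.54160970e+00,  3.84650131e-01,  7.92507562e-03,  4.85474518e-05,
       -1.19403272e+00, -2.58613350e-01]), 'qd': array([-2.42215089e-03,  6.25527338e-05, -1.06580112e-03,  7.25928559e-04,
       -9.49613096e-04, -7.14820504e-04]), 'joint_torque': array([-7.08664702e-04, -3.90329683e+01,  1.87580699e+01,  4.22387302e+00,
        1.54817157e-02, -2.04881565e-05]), 'ee_pos': array([0.17737799, 0.59928476, 0.22259726]), 'orientation': array([-3.10908295e+00,  4.50482557e-01, -6.35123326e-05]), 'contact_force': array([-0.48643899, -0.33446406,  0.34653311]), 'ft_torque': array([-0.03135617,  0.03113655,  0.00076559]), 'finger_force': 0.0, 'width': 1.0026554497855542}
```

View pics/a.png

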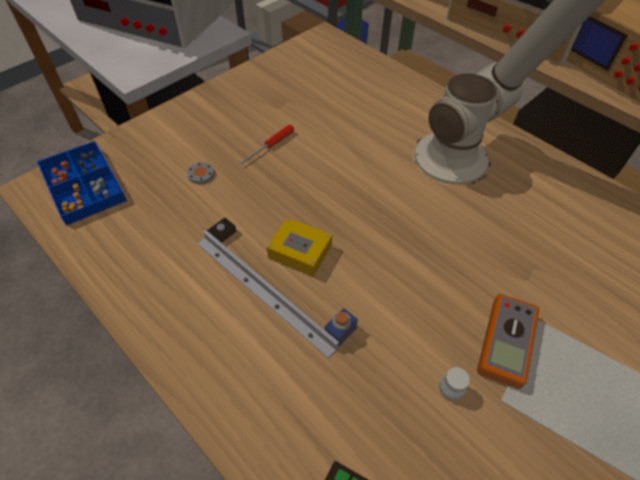

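View pics/b.png

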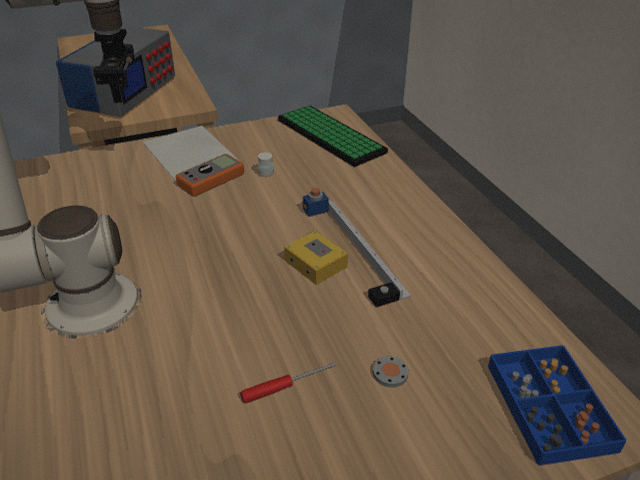

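The scene view shows the amplifier at about (300,245), with the fence running from (205,240) to (335,350). The detector is at the +y end (340,325) and the clamp at the -y end (220,230). The fence yaw is about 2.7° and the box yaw about 19.5°. I'll square the box up and push it +x with two fingers parallel to the fence, then push it +y.

Emit:
jog_arm:
  moves:
    - [3,-5.5,0,1.6,0.2]
    - [3,-5.5,0,1.6,0.2]
    - [3,-5.5,0,1.6,0.2]
    - [3,-5.5,0,1.6,0.2]
    - [3,-5.5,0,1.6,0.2]
    - [3,-5.5,0,1.6,0.2]
    - [0.8,-5.5,0,1.6,0.2]
    - [0.8,-5.5,0,1.6,0.2]
    - [0.8,-5.5,0,1.6,0.2]
    - [0.8,-5.5,0,1.6,0.2]
    - [0.8,-5.5,0,1.6,0.2]
    - [0.8,-5.5,0,1.6,0.2]

```text
time: 2.2
ee_pos: [0.4051, -0.0617, 0.2231]
orientation: [-3.14, -0.077, -0.003]
contact_force: [1.8, -0.5, 0.4]
width: 0.601
finger_force: 0.0
```

```bash
python3 - <<'E'
from h import *
look("wrist",["amplifier","fence","detector"],"pics/c.png"); print(r.grip_point_offset)
E
```

```text
wrist amplifier 0.62 [228.2, 0.0, 168.2, 153.4] h 0.046 17019 (array([521.1, -52.8]), array([ 99.8, 118.2]), 20.09)
fence none
wrist detector 0.93 [44.4, 0.0, 68.0, 11.6] h 0.031 157 (array([571.6, 154.9]), array([ 3. , 35.8]), 4.44)
0.0187
```

Emit:
jog_arm:
  moves:
    - [0,-0.3,-5,0,0.2]
    - [0,0,-5,0,0.2]
    - [0,0,-5,0,0.2]
    - [0,0,-4,0,0.2]
    - [0,0,-1.5,0,0.2]
    - [0,0,0,0,0.2]

```text
time: 3.15
ee_pos: [0.4044, -0.0619, 0.0167]
orientation: [3.14, 0.079, -0.004]
contact_force: [0.3, 1.2, 0.9]
width: 0.6
finger_force: 0.0
```

Emit:
jog_arm:
  moves:
    - [1.5,0.3,0,0,0.2]
    - [1.5,0.2,0,0,0.2]
    - [0.8,0.1,0,0,0.2]
    - [0.8,0,0,0,0.2]
    - [0.8,0,0,0,0.2]
    - [0.8,0,0,0,0.2]
    - [0.8,0,0,0,0.2]
    - [0.8,0,0,0,0.2]
    - [0.8,0,0,0,0.2]
    - [0.8,0,0,0,0.2]
    - [0.8,0,0,0,0.2]
    - [0.8,0.1,0,0,0.2]

```text
time: 4.65
ee_pos: [0.5151, -0.0561, 0.0175]
orientation: [3.141, 0.073, -0.001]
contact_force: [-2.0, 1.0, -0.3]
width: 0.601
finger_force: 1.1
```

```bash
python3 - <<'E'
from h import *
for c in("wrist","scene"): look(c,["amplifier","fence","detector"],f"pics/d_{c}.png")
E
```

```text
wrist amplifier 0.67 [170.8, 0.3, 371.8, 288.0] h 0.046 94148 (array([577.4, -64.8]), array([ 99.3, 119.3]), 2.63)
fence none
detector none
scene amplifier 0.75 [242.5, 228.2, 69.1, 63.4] h 0.049 1765 (array([582.8, -63.6]), array([ 97.1, 118.5]), 1.6)
scene fence 0.92 [195.4, 228.4, 141.3, 129.4] h 0.032 506 (array([647.3, -29.5]), array([  8.3, 417.1]), 2.69)
scene detector 0.95 [323.1, 313.1, 31.5, 27.2] h 0.069 109 (array([603.8, 157.4]), array([23.2, 21.1]), 2.33)
```

View pics/d_wrist.png

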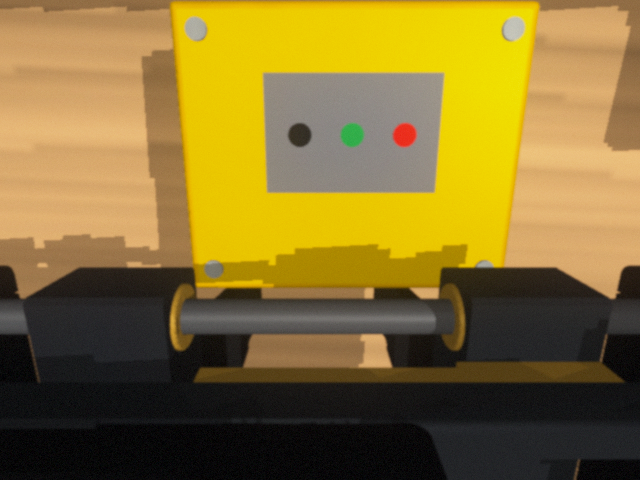

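The wrist view shows the box square against both fingers, its near edge at row ~285, with about 12 mm left to the fence. I'll close the gap slowly.

Emit:
jog_arm:
  moves:
    - [0.4,0,0,0,0.2]
    - [0.4,0,0,0,0.2]
    - [0.3,0,0,0,0.2]
    - [0.2,0,0,0,0.2]
    - [0.1,0,0,0,0.2]
    - [0,0,0,0,0.2]

```text
time: 5.8
ee_pos: [0.5291, -0.0559, 0.0174]
orientation: [-3.141, -0.074, -0.001]
contact_force: [-1.1, -0.6, -0.8]
width: 0.604
finger_force: 0.7
```

Emit:
jog_arm:
  moves:
    - [0.1,0,0,0,0.2]
    - [0.1,0,0,0,0.2]
    - [0.1,0,0,0,0.2]
    - [0,0,0,0,0.2]

```text
time: 6.3
ee_pos: [0.5307, -0.0559, 0.0175]
orientation: [3.141, 0.074, -0.004]
contact_force: [-5.3, 1.0, 2.2]
width: 0.604
finger_force: 2.4
```

Emit:
jog_arm:
  moves:
    - [0.1,0,0,0,0.2]
    - [0,0,0,0,0.2]
    - [-1,0,0,0,0.2]
    - [-2,0,1,0,0.2]
    - [0,-1,5,-10,0.2]
    - [0,-2,2,-10,0.2]
    - [1,-3,0,-10,0.2]
    - [2,-2,0,-10,0.2]
    - [2,-2,0,-10,0.2]
    - [2,0,0,-10,0.2]
    - [1,0,0,-10,0.2]
    - [1,0,0,-10,0.2]

```text
time: 7.8
ee_pos: [0.5945, -0.1561, 0.098]
orientation: [-2.447, 1.968, -0.005]
contact_force: [0.4, 0.4, 0.4]
width: 0.598
finger_force: 0.0
```

Emit:
jog_arm:
  moves:
    - [0,0,0,-10,0.2]
    - [0,0,0,0,0.2]

```text
time: 8.05
ee_pos: [0.5938, -0.156, 0.0979]
orientation: [-2.275, 2.165, -0.003]
contact_force: [-0.5, 0.6, -0.2]
width: 0.6
finger_force: 0.0
```

```bash
python3 - <<'E'
from h import *
for c in("scene","side"): look(c,["amplifier","fence","detector","clamp"],f"pics/e_{c}.png")
print(r.get_state()["ee_pos"])
E
```

```text
scene amplifier 0.8 [237.0, 231.0, 71.0, 58.1] h 0.05 1812 (array([595.9, -64.2]), array([ 97.7, 118.1]), 2.6)
scene fence 0.79 [198.1, 230.8, 139.6, 127.9] h 0.032 492 (array([647.4, -26.1]), array([  8.2, 410.9]), 2.78)
scene detector 0.82 [323.3, 310.2, 34.4, 36.5] h 0.069 112 (array([603.1, 157.6]), array([24.1, 22.1]), 44.6)
scene clamp 0.9 [208.2, 217.9, 28.9, 25.3] h 0.031 163 (array([ 634.8, -176.9]), array([135.9,  47.5]), 76.78)
side amplifier 0.66 [316.0, 231.2, 60.4, 48.4] h 0.046 778 (array([586.5, -66.6]), array([ 97.4, 119.3]), 2.7)
side fence 0.8 [326.2, 202.0, 86.5, 97.0] h 0.03 155 (array([642.7, -49.7]), array([ 12.1, 382.8]), 2.58)
side detector 0.57 [305.1, 190.9, 24.7, 26.9] h 0.064 40 (array([596.8, 156.8]), array([23.9, 20.6]), 79.39)
side clamp 0.74 [370.9, 280.4, 27.4, 28.8] h 0.027 205 (array([ 613.8, -224.2]), array([57.4, 37.4]), 4.46)
[ 0.59294622 -0.15592567  0.09757685]
```

Emit:
jog_arm:
  moves:
    - [0,0,-4,0,0.2]
    - [0,0,-3,0,0.2]
    - [0,0,-1.1,0,0.2]
    - [0,1,0,0,0.2]
    - [-0.1,0.8,0,0,0.2]
    - [0,0.8,0,0,0.2]
    - [-0.05,0.8,0,0,0.2]
    - [-0.04,0.8,0,0,0.2]
    - [-0.04,0.8,0,0,0.2]
    - [-0.04,0.8,0,0,0.2]
    - [-0.04,0.8,0,0,0.2]
    - [-0.04,0.8,0,0,0.2]

```text
time: 10.05
ee_pos: [0.5893, -0.0814, 0.0165]
orientation: [2.273, -2.168, -0.0]
contact_force: [0.7, -4.2, 2.7]
width: 0.601
finger_force: 1.8
```

```bash
python3 - <<'E'
from h import *
look("scene",["amplifier"]); look("wrist",["amplifier","detector"],"pics/f.png")
E
```

```text
scene amplifier 0.93 [255.9, 244.2, 68.6, 62.7] h 0.049 1920 (array([591.8,  -9. ]), array([ 99.5, 116.3]), 3.0)
wrist amplifier 0.66 [240.6, 293.6, 155.6, 76.2] h 0.046 4169 (array([593.3, -71.6]), array([55.3, 52.1]), 26.03)
detector none
```

View pics/f.png

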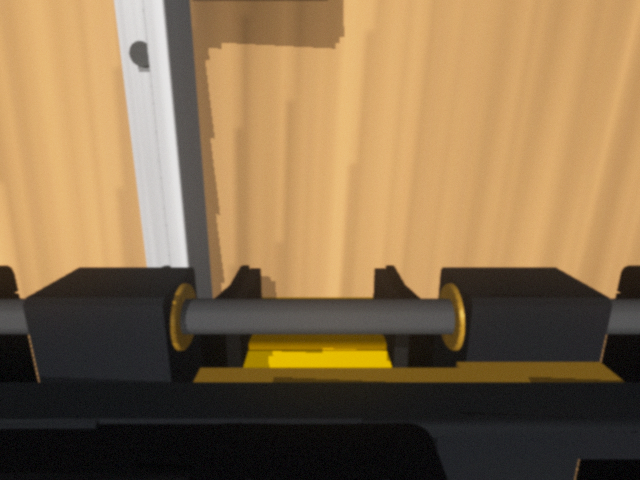

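The wrist camera looks back along the fence here, with the box just visible below the fingers at row ~350. The scene fit says the box is still flush, with about 86 mm to go.

Emit:
jog_arm:
  moves:
    - [-0.04,0.8,0,0,0.2]
    - [-0.04,0.8,0,0,0.2]
    - [-0.04,0.8,0,0,0.2]
    - [-0.04,0.8,0,0,0.2]
    - [-0.04,0.8,0,0,0.2]
    - [-0.04,0.8,0,0,0.2]
    - [-0.04,0.8,0,0,0.2]
    - [-0.04,0.8,0,0,0.2]
    - [-0.04,0.6,0,0,0.2]
    - [-0.02,0.4,0,0,0.2]
    - [0,0.2,0,0,0.2]

```text
time: 11.68
ee_pos: [0.5856, -0.0058, 0.0166]
orientation: [2.273, -2.168, 0.0]
contact_force: [-0.0, -1.8, -0.4]
width: 0.599
finger_force: 0.8
```

```bash
python3 - <<'E'
from h import *
look("scene",["amplifier","fence","detector"],"pics/g.png")
E
```

```text
scene amplifier 0.85 [277.3, 262.1, 72.6, 64.7] h 0.049 2097 (array([589.4,  66.1]), array([ 98.2, 118.2]), 2.6)
scene fence 0.85 [199.7, 228.4, 137.6, 129.2] h 0.031 360 (array([648.2, -28.5]), array([  7.8, 414.5]), 2.6)
scene detector 0.79 [322.7, 311.0, 33.8, 30.8] h 0.069 108 (array([603.1, 157.6]), array([23.5, 22.1]), 6.14)
```

About 11 mm remains.

Emit:
jog_arm:
  moves:
    - [-0.02,0.4,0,0,0.2]
    - [-0.02,0.3,0,0,0.2]
    - [0,0.2,0,0,0.2]
    - [0,0.1,0,0,0.2]
    - [0,0,0,0,0.2]

```text
time: 12.5
ee_pos: [0.5853, 0.0041, 0.0167]
orientation: [-2.273, 2.168, -0.0]
contact_force: [-0.4, -2.3, 1.4]
width: 0.603
finger_force: 1.1
```

Emit:
jog_arm:
  moves:
    - [0,0.1,0,0,0.2]
    - [0,0.1,0,0,0.2]
    - [0,0,0,0,0.2]

```text
time: 12.88
ee_pos: [0.5853, 0.006, 0.0167]
orientation: [-2.273, 2.168, -0.0]
contact_force: [-0.3, -3.3, 2.0]
width: 0.599
finger_force: 1.7
```

Emit:
jog_arm:
  moves:
    - [0,0.1,0,0,0.2]
    - [0,0.1,0,0,0.2]
    - [0,0,0,0,0.2]

```text
time: 13.25
ee_pos: [0.5853, 0.0065, 0.0167]
orientation: [2.272, -2.167, 0.001]
contact_force: [1.4, -10.1, 2.1]
width: 0.602
finger_force: 4.9
```

Emit:
jog_arm:
  moves:
    - [0,0.1,0,0,0.2]
    - [0,0,0,0,0.2]

```text
time: 13.5
ee_pos: [0.5852, 0.0065, 0.0167]
orientation: [2.271, -2.167, 0.002]
contact_force: [1.1, -13.6, 2.2]
width: 0.601
finger_force: 6.8
```

Firm contact with the detector. I'll let go, go round to the near side and re-press against the fence.

Emit:
jog_arm:
  moves:
    - [0,-1.5,0,0,0.2]
    - [0,-1.5,1,0,0.2]
    - [0,0,5,10,0.2]
    - [-1,0,2,10,0.2]
    - [-2,1.4,0,10,0.2]
    - [-2,2,0,10,0.2]
    - [-2,2,0,10,0.2]
    - [-1,2,0,10,0.2]
    - [0,2,0,10,0.2]
    - [0,0,0,10,0.2]
    - [0,0,0,10,0.2]
    - [0,0,0,0,0.2]

```text
time: 15.0
ee_pos: [0.5054, 0.0732, 0.097]
orientation: [-3.14, -0.071, -0.001]
contact_force: [-0.3, 0.4, 0.7]
width: 0.604
finger_force: 0.0
```

```bash
python3 - <<'E'
from h import *
look("wrist",["amplifier","fence","detector"],"pics/h.png"); look("scene",["amplifier","fence"])
print(r.get_state()["ee_pos"])
E
```

```text
wrist amplifier 0.77 [199.7, 9.4, 235.5, 197.7] h 0.046 40896 (array([585.3,  77.9]), array([ 99.4, 119.8]), 2.48)
wrist fence 0.74 [133.5, 0.4, 506.0, 34.3] h 0.03 6124 (array([641.7,  39.7]), array([  8.7, 279.1]), 2.72)
wrist detector 0.91 [118.8, 11.6, 91.3, 122.5] h 0.067 2346 (array([602.1, 158.7]), array([24.1, 24.1]), 19.06)
scene amplifier 0.68 [282.8, 265.9, 72.7, 60.9] h 0.049 2054 (array([589. ,  77.9]), array([ 96. , 116.8]), 2.62)
scene fence 0.56 [199.6, 229.9, 138.1, 125.3] h 0.031 440 (array([647.7, -27.1]), array([  8.2, 408.3]), 2.61)
[0.50527782 0.07300476 0.09659799]
```

View pics/h.png

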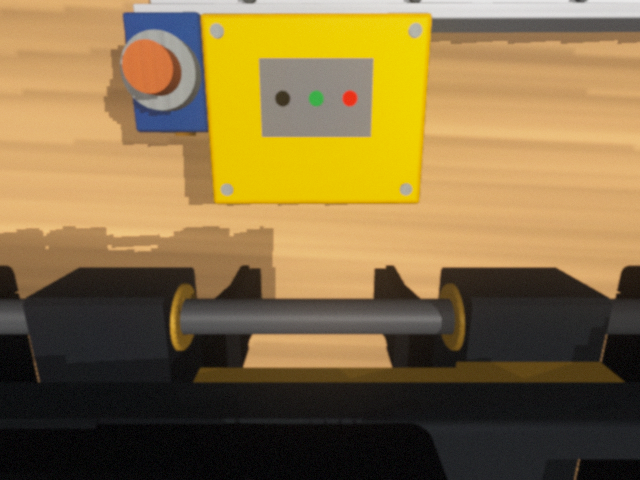

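The box sits in the corner. In the picture the detector's edge meets its left side at column ~205 and the fence is at row ~15. Now a gentle re-press in +x to confirm it's flush.

Emit:
jog_arm:
  moves:
    - [0,0,-4,0,0.2]
    - [0,0,-3,0,0.2]
    - [0,0,-1,0,0.2]
    - [0.9,0,0,0,0.2]
    - [0.6,0,0,0,0.2]
    - [0.2,0,0,0,0.2]
    - [0.2,0,0,0,0.2]
    - [0.1,0,0,0,0.2]
    - [0,0,0,0,0.2]

```text
time: 16.48
ee_pos: [0.5242, 0.0727, 0.0165]
orientation: [3.14, 0.074, -0.003]
contact_force: [-4.0, -1.0, 2.2]
width: 0.602
finger_force: 1.9
```

Emit:
jog_arm:
  moves:
    - [0.1,0,0,0,0.2]
    - [0.1,0,0,0,0.2]
    - [0,0,0,0,0.2]

```text
time: 16.85
ee_pos: [0.5246, 0.0724, 0.0161]
orientation: [3.139, 0.074, -0.008]
contact_force: [-8.2, 1.7, 5.5]
width: 0.601
finger_force: 3.9
```

Emit:
jog_arm:
  moves:
    - [-0.5,0,0,0,0.2]
    - [-1.5,0,0,0,0.2]
    - [-1,0,3,0,0.2]
    - [0,0,5,0,0.2]
    - [0,0,4,0,0.2]
    - [0,0,0,0,0.2]
    - [0,0,0,0,0.2]

```text
time: 17.73
ee_pos: [0.4964, 0.073, 0.1361]
orientation: [-3.14, -0.074, 0.001]
contact_force: [-0.2, 0.4, -0.9]
width: 0.599
finger_force: 0.0
```

```bash
python3 - <<'E'
from h import *
f,C,o=look("wrist",["amplifier","fence","detector"],"pics/i.png")
cv2.imwrite("pics/i2.png",cv2.resize(f["img"][0:220,80:440,::-1],None,fx=2.2,fy=2.2,interpolation=cv2.INTER_CUBIC))
E
```

```text
wrist amplifier 0.6 [218.0, 13.3, 199.1, 166.2] h 0.046 29867 (array([586. ,  78.1]), array([ 99. , 119.5]), 2.64)
wrist fence 0.63 [160.4, 0.0, 477.8, 34.0] h 0.03 5143 (array([642.5,  25. ]), array([  8.9, 308.9]), 2.72)
wrist detector 0.88 [148.6, 12.3, 76.1, 107.6] h 0.067 1634 (array([602. , 158.5]), array([24.4, 23.7]), 53.05)
```

View pics/i2.png

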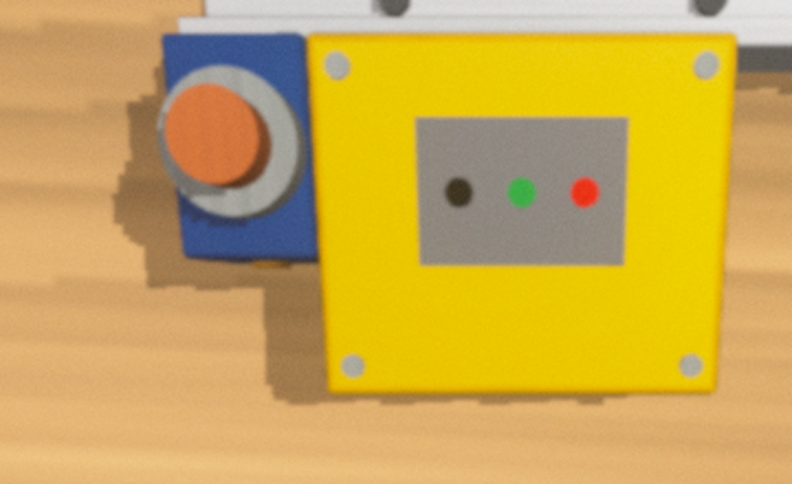

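The box shows no gap to the detector (column ~310) or to the fence (row ~35), and the fingers are clear of it.

```bash
python3 -c "
from bench import r
print(r.sign_off())"
```

```text
the job is handed in; nothing more can be done
None
```

The amplifier is in the corner, flush with the fence and up against the detector; I let go of it, backed the arm clear and handed the job in at about 18 s of the 53 s allowed.

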